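# Pack the tall sample bottle into the transport canister

## Robot

A 6-joint arm with a two-finger parallel gripper is mounted at the origin on the work surface. World frame = base frame: x ahead of the robot, y to its left, z up, the work surface at z = 0. Lengths are in mm, angles in rad, forces in N, time in s.
With the tool pointing down it reaches from about 400 to 825 mm from the base axis. Payload 7 kg.
Tool frame: the origin (TCP) lies midway between the tips of the shut fingers; the grasp point (between the pads) lies 19 mm behind it; z points along the fingers, y is the line along which they close (so a half turn about z gives the same grasp; the last joint's range is limited). The gripper opens to 88 mm and grips with 3 to 60 N. Pads are 19 mm wide; open, the fingers measure 130 mm over their backs; the gripper's body (78 mm by 193 mm) begins 47 mm behind the grasp point.
Start: joints at [-0.971, 0.359, 0.012, 0, -1.224, -0.288], TCP at [207.045, -642.439, 226.561] pointing down, gripper open.
Joint ranges: [-3.07, 3.07], [-1.43, 2.12], [-1.02, 1.25], [-3.03, 1.67], [-3.05, -0], [-3.03, 3.03]. Speed limits (rad/s): [2.39, 2.39, 3.01, 3.14, 3.14, 3.14].

## Interface

Orientations are given as a unit quaternion [x, y, z, w].
In Python, from plant import ctrl gives the robot as it stands.
- The arm moves only by the shell command python3 -m handwheel 'ROWS'. ROWS is JSON, a list of rows, each a list of 7 numbers: the turn, a rotation vector about the tool's x, y, z in rad, then the shift along the tool's x, y, z in mm, then the closure, from 0 (fully open) to 1 (shut). In form: [[rx, ry, rz, tx, ty, tz, gripper], ...]. A call has exactly 5 rows; each row shifts and turns the commanded pose from where the row before left it, along the tool's axes as they then stand; what a row does not reach is not made up. A row lasts 1/8 s, in which the tool goes at most 62.5 mm and 10.7 degrees, less where a joint would pass 70% of its speed; a pose out of reach is approached as far as the arm can. A call is refused whole if a number of a shift passes 62.5 or a number of a turn 0.188, either way. A call with a gripper value outside its range is refused whole. The fingers move at their own pace and stop on an object; the grip force is fixed at half the most. Time passes only in rows, so rows that do not move let the fingers close, or fill a call up. It gives the time, the measured TCP pose, the force and the opening at its end, in the units of the state.
- ctrl.get_state(): the state, without advancing time (a new reading comes with each control period).
- ctrl.snapshot(name): name is "side" or "top"; returns a dict with "color" (384x512x3 uint8, red, green, blue), "range_z" (384x512 float32, mm along the optical axis (not along the pixel's ray), 0 where there is no reading), "intrinsics" (3x3 intrinsics, pixels), "k1" (the pictures are not rectified: a ray, as slopes to the right and down, at radius r is drawn at 1 + k1 r^2 times it, then the intrinsics apply), "cam_to_world" (4x4, takes a point from camera to world coordinates). Camera axes: x right, y down, z forward; pixel columns grow to the right and rows downward; lengths in mm; the calibration is good to about 2 mm. A picture is of the moment at which its call begins.
- ctrl.job_done(): hands the job in, once; it reports no verdict.
The state is a dict: "t": time; "joint_positions": joint angles; "joint_vel": joint speeds; "joint_efforts": joint torques, N m; "ee_pos": TCP position; "ee_rot": TCP orientation; "ft_force": force on the tool from outside, world axes, zero at the start; "wrist_torque": the same for the moment, N m; "gripper_width": finger opening in mm.
Only numpy, scipy, OpenCV 4.12 (cv2) and the standard library are available. Lean on these libraries where they do the work, as an engineer would, in place of code of your own. Each camera call takes 0.05 s, during which the arm holds its last target. There are 200 camera calls.

## Task

Pack the taller of the two brown, white-capped bottles into the open metal canister for transport. You cannot tell how high the packing inside reaches, so lower the bottle upright until you feel it touch down, and only then let go: do not drop it or press it in hard. Leave the shorter bottle where it stands.

Things in the scene. Friction and masses are not known exactly. Their poses are not given: they have to be found in the camera images.
- tall_bottle: Tall brown glass bottle, white cap, paper label, loose, upright, 150 mm high, 0.18 to 0.35 kg. Body 44 mm in diameter up to 98 mm, then a short shoulder; the cylindrical cap, 34 mm in diameter, spans heights 108 to 150 mm: take it by the cap from above. Origin: centre of its underside; z up along its axis.
- canister: Open round metal canister, opaque, fixed, 98 mm outer, 92 mm inner diameter, rim 110 mm above the bench (the like tin with a lid, 82 mm high, is not it; also fixed). Inside, a level dark foam pad lies on packing: its top is 20 to 60 mm above the bench, unknown, so the bottle's cap stays above the rim. The foam gives 1 mm per 2 N, at most 12 mm. Origin: centre of its underside, on the bench; z up.
- short_bottle: A bystander: the short brown glass bottle with a white cap of the same 34 mm diameter, body 44 mm in diameter, only 90 mm high, loose, standing upright. Origin: centre of its underside; z up.

How it is judged:
By the outcome, as a careful person would: the job done as asked, in the order asked, and still so for the second after the job is handed in, with the robot touching nothing.
It also fails if it takes over 40 s, if anything falls off the work surface, if the arm or the gripper's body presses on something with over 40 N, if the wrist force passes 120 N, or if a joint passes its speed limit or range.

## Working session

There is one attempt and no reset: what is moved stays moved. The work goes in short steps, Python scripts to look and compute and a shell command to move; the robot and the scene stay as the last step left them, time stands still between calls to the robot, and variables do not carry over. Pictures are saved under pics/ and viewed, on a budget of 10 in all, crops included, one or two more only if the job needs it, and the job is handed in when it is done.

```bash
mkdir -p pics; cat > h.py <<'E'
import numpy as np, cv2
from plant import ctrl
def snap(n):
    s=ctrl.snapshot(n); return s
def save(s,f): cv2.imwrite(f,cv2.cvtColor(s['color'],cv2.COLOR_RGB2BGR))
def cloud(s):
    K=np.array(s['intrinsics'],float); k1=s['k1']
    h,w=s['range_z'].shape
    u,v=np.meshgrid(np.arange(w),np.arange(h))
    p=cv2.undistortPoints(np.stack([u,v],-1).reshape(-1,1,2).astype(float),K,np.array([k1,0,0,0,0.])).reshape(h,w,2)
    z=s['range_z'].astype(float)
    c=np.dstack([p[...,0]*z,p[...,1]*z,z,np.ones_like(z)])
    return (c@np.array(s['cam_to_world']).T)[...,:3], p
E
python3 - <<'E'
from h import *
for n in('side','top'):
    s=snap(n); save(s,f'pics/{n}0.png'); np.savez(f'/tmp/{n}0.npz',**s)
    print(n,s['intrinsics'],s['k1'],np.round(s['cam_to_world'],3))
print(ctrl.get_state())
a=[cv2.imread(f'pics/{n}0.png') for n in('side','top')]
E
```

```text
side [[426.92552685   0.         263.83097348]
 [  0.         426.92552685 194.30896767]
 [  0.           0.           1.        ]] -0.10269967447002239 [[ 7.39000e-01 -3.30000e-01  5.87000e-01  4.74600e+00]
 [-6.74000e-01 -3.82000e-01  6.33000e-01 -5.70024e+02]
 [ 1.50000e-02 -8.63000e-01 -5.05000e-01  4.94976e+02]
 [ 0.00000e+00  0.00000e+00  0.00000e+00  1.00000e+00]]
top [[478.29472726   0.         250.21369468]
 [  0.         478.29472726 190.16538051]
 [  0.           0.           1.        ]] -0.14282312379046744 [[-3.000000e-03 -9.940000e-01  1.130000e-01  4.234930e+02]
 [-1.000000e+00  1.000000e-03 -2.100000e-02  1.310400e+01]
 [ 2.000000e-02 -1.140000e-01 -9.930000e-01  1.052633e+03]
 [ 0.000000e+00  0.000000e+00  0.000000e+00  1.000000e+00]]
{'t': 0.1, 'joint_positions': array([-9.70885852e-01,  3.59300911e-01,  1.11733423e-02, -3.21010713e-04,
       -1.22411791e+00, -2.88101610e-01]), 'joint_vel': array([ 0.00082235, -0.00216996,  0.00093286,  0.00164206, -0.00115606,
       -0.00086375]), 'joint_efforts': array([-1.93516949e-03, -5.84163380e+01,  2.93749005e+01,  7.01547503e+00,
        1.02031013e-02, -7.03499995e-05]), 'ee_pos': array([ 206.92313139, -642.04306601,  225.73337172]), 'ee_rot': array([-1.55219600e-01,  9.87879713e-01,  7.19147135e-04, -1.74965420e-04]), 'ft_force': array([0.46088815, 0.38002833, 0.95752535]), 'wrist_torque': array([ 0.01147108,  0.00882161, -0.0071853 ]), 'gripper_width': 87.5216487367879}
```

View pics/side0.png

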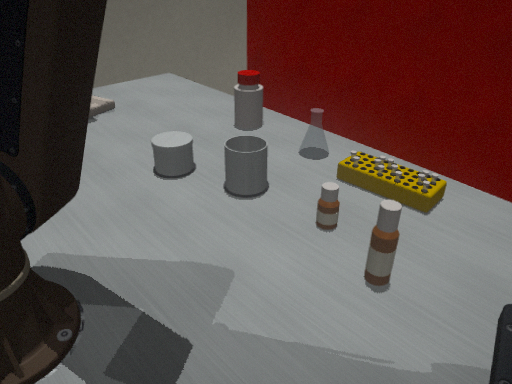

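View pics/top0.png

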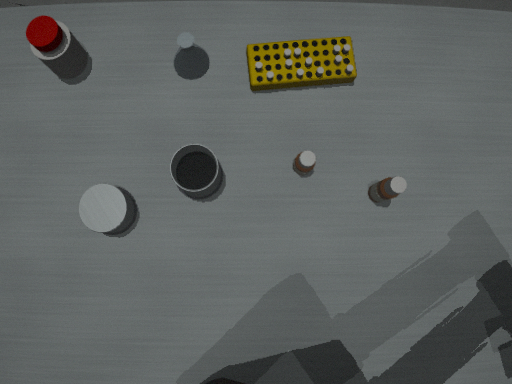

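The side view shows the tall bottle with its cap at (389,215), the short one at (330,205), the open canister at (246,165) and the lidded tin at (173,153). In the top view the tall cap is at (398,185), the short cap at (307,159) and the canister rim at (195,169).

```bash
cat >> h.py <<'E'
def ray(s,u,v,z):
    K=np.array(s['intrinsics'],float)
    p=cv2.undistortPoints(np.array([[[u,v]]],float),K,np.array([float(s['k1']),0,0,0,0.])).ravel()
    T=np.array(s['cam_to_world']); d=T[:3,:3]@[p[0],p[1],1]
    return T[:3,3]+d*(z-T[2,3])/d[2]
def fit(xy):
    A=np.c_[2*xy,np.ones(len(xy))]; c=np.linalg.lstsq(A,(xy**2).sum(1),rcond=None)[0]
    return c[:2],np.sqrt(c[2]+c[:2]@c[:2])
def capc(s,box,z,thr=150):
    x0,y0,x1,y1=box; im=s['color'].min(2)[y0:y1,x0:x1]
    cs,_=cv2.findContours((im>thr).astype(np.uint8),cv2.RETR_EXTERNAL,cv2.CHAIN_APPROX_NONE)
    c=max(cs,key=cv2.contourArea)[:,0]+[x0,y0]
    return c
E
python3 - <<'E'
from h import *
S={n:dict(np.load(f'/tmp/{n}0.npz')) for n in('side','top')}
s=S['top']; P,_=cloud(s)
print('brightness', s['color'][185,398],s['color'][168,230])
for nm,box,z in(('tall',(380,168,415,202),150),('short',(295,145,322,172),90)):
    c=capc(s,box,z); xy=np.array([ray(s,u,v,z)[:2] for u,v in c]); o,r=fit(xy)
    cen=c.mean(0).astype(int); q=P[cen[1]-4:cen[1]+5,cen[0]-4:cen[0]+5].reshape(-1,3)
    print(nm,c.min(0),c.max(0),'circle',o,r,'std',np.std(np.linalg.norm(xy-o,axis=1)),'depth',np.median(q,0))
for n in S:
    P,_=cloud(S[n]); ok=S[n]['range_z']>0
    for nm,(x0,y0,x1,y1),a,b in(('can','x' and ((160,130,232,205) if n=='top' else (215,130,278,200)),100,120),('tallcap',((370,160,415,205) if n=='top' else (370,195,405,235)),112,149),('tallcaptop',((370,160,415,205) if n=='top' else (370,195,405,235)),145,160),('shortcap',((290,140,325,175) if n=='top' else (315,180,345,205)),60,100)):
        m=np.zeros(ok.shape,bool); m[y0:y1,x0:x1]=1
        m&=ok&(P[...,2]>a)&(P[...,2]<b)
        q=P[m]; 
        if len(q)>5:
            o,r=fit(q[:,:2]); print(n,nm,len(q),'fit',o.round(1),round(r,1),'mid',(q.min(0)+q.max(0))/2,'zmed',np.median(q[:,2]),'zmax',q[:,2].max())
q=cloud(s)[0][160:178,187:203].reshape(-1,3); print('foam?',np.median(q,0), s['range_z'][160:178:4,187:203:4])
E
```

```text
brightness [138 140 136] [106 112 112]Traceback (most recent call last):
  File "<stdin>", line 6, in <module>
  File "h.py", line 25, in capc
    c=max(cs,key=cv2.contourArea)[:,0]+[x0,y0]
      ~~~^^^^^^^^^^^^^^^^^^^^^^^^
ValueError: max() iterable argument is empty
```

```bash
sed -i 's/thr=150/thr=122/' h.py; cat > m.py <<'E'
from h import *
S={n:dict(np.load(f'/tmp/{n}0.npz')) for n in('side','top')}
s=S['top']; P,_=cloud(s)
for nm,box,z in(('tall',(380,168,415,202),150),('short',(295,145,322,172),90)):
    c=capc(s,box,z); xy=np.array([ray(s,u,v,z)[:2] for u,v in c]); o,r=fit(xy)
    cen=c.mean(0).astype(int); q=P[cen[1]-4:cen[1]+5,cen[0]-4:cen[0]+5].reshape(-1,3)
    print(nm,c.min(0),c.max(0),'circle',o,r,'std',np.std(np.linalg.norm(xy-o,axis=1)),'depth',np.median(q,0))
for n in S:
    P,_=cloud(S[n]); ok=S[n]['range_z']>0; t=n=='top'
    print(n,'bench z',np.median(P[240:260,200:220,2]))
    for nm,(x0,y0,x1,y1),a,b in(('can',(160,130,232,205) if t else (215,130,278,200),100,120),('canwall',(160,130,232,205) if t else (215,130,278,200),65,95),('tallcap',(370,160,415,205) if t else (370,195,405,235),112,143),('tallcaptop',(370,160,415,205) if t else (370,195,405,235),146,160),('shortcap',(290,140,325,175) if t else (315,180,345,205),60,100)):
        m=np.zeros(ok.shape,bool); m[y0:y1,x0:x1]=1
        m&=ok&(P[...,2]>a)&(P[...,2]<b)
        q=P[m]
        if len(q)>5:
            o,r=fit(q[:,:2]); print(n,nm,len(q),'fit',o.round(1),round(r,1),'mid',(q.min(0)+q.max(0)).round(1)/2,'zmed',np.median(q[:,2]).round(1))
print('foam?',S['top']['range_z'][160:178:5,187:203:5])
E
python3 m.py
```

```text
tall [391 176] [406 192] circle [ 538.34585341 -293.24436275] 14.957675264446461 std 0.6873840598960353 depth [ 538.58412562 -292.77605995  149.78614639]
short [300 151] [315 165] circle [ 600.23664168 -124.45558413] 14.834335004062803 std 0.7268951799200651 depth [ 601.71051266 -123.6688072    89.75665307]
side bench z -1.0640690544581162
side can 381 fit [575.1 108.9] 47.3 mid [574.95 108.65 105.65] zmed 106.0
side canwall 804 fit [575.1 109. ] 47.4 mid [575.05 108.5   80.05] zmed 81.8
side tallcap 367 fit [ 535.9 -290. ] 16.6 mid [ 531.2  -291.    127.55] zmed 128.1
side tallcaptop 220 fit [ 534.7 -291. ] 12.6 mid [ 535.55 -290.45  148.3 ] zmed 148.8
side shortcap 326 fit [ 595.7 -123.1] 13.6 mid [ 596.35 -122.55   75.55] zmed 82.3
top bench z -0.42697345091619354
top can 294 fit [577.2 106. ] 47.3 mid [576.95 105.95 107.  ] zmed 108.6
top canwall 254 fit [576.3 105.4] 47.4 mid [576.45 104.95  80.  ] zmed 79.5
top tallcap 85 fit [ 537.6 -292.9] 16.5 mid [ 537.  -286.9  127.5] zmed 128.7
top tallcaptop 225 fit [ 537.5 -292.4] 12.0 mid [ 537.65 -293.25  150.6 ] zmed 149.7
top shortcap 243 fit [ 598.1 -123.9] 12.5 mid [ 598.5 -124.3   76.8] zmed 89.2
foam? [[1017.04767 1019.33923 1014.5226  1012.6338 ]
 [1013.11005 1012.95935 1014.7177  1016.75775]
 [1014.10925 1013.16284 1013.5752  1016.2065 ]
 [1011.0256  1008.7808  1013.65125 1012.06396]]
```

Both views agree to about 3 mm: the tall bottle is at (537,-292) with its top at 150, and the canister at (576,107) with R≈47.4. Next I move above the tall bottle.

```bash
python3 -m handwheel '[[0,0,0,-42,23,0,0],[0,0,0,-42,23,0,0],[0,0,0,-42,23,0,0],[0,0,0,-42,23,0,0],[0,0,0,-42,23,0,0]]'; python3 -m handwheel '[[0,0,0,-42,23,0,0],[0,0,0,-42,23,0,0],[0,0,0,-42,23,0,0],[0,0,0,-42,23,0,0],[0,0,0,0,0,0,0]]'
```

```text
t: 0.72
ee_pos: [372.4, -467.2, 226.3]
ee_rot: [-0.155, 0.988, 0.0, -0.0]
ft_force: [1.1, -0.8, 0.7]
gripper_width: 87.7
t: 1.35
ee_pos: [505.1, -327.2, 226.0]
ee_rot: [-0.157, 0.988, 0.0, -0.0]
ft_force: [-0.9, 1.1, -0.9]
gripper_width: 87.4
```

```bash
python3 -m handwheel '[[0,0,0,-41,24,0,0],[0,0,0,0,0,0,0],[0,0,0,0,0,15,0],[0,0,0,0,0,15,0],[0,0,0,0,0,0,0]]'; python3 - <<'E'
from h import *
s=snap('side');t=snap('top');
cv2.imwrite('pics/b.png',cv2.cvtColor(np.vstack([cv2.resize(x['color'][100:300,300:512],None,fx=1.5,fy=1.5) for x in(s,t)]),cv2.COLOR_RGB2BGR))
print(ctrl.get_state()['ee_pos'])
E
```

```text
t: 1.98
ee_pos: [533.3, -294.3, 194.3]
ee_rot: [-0.155, 0.988, 0.001, -0.002]
ft_force: [0.0, 0.2, 0.6]
gripper_width: 87.8
[ 534.51928661 -294.59993029  196.23225816]
```

View pics/b.png

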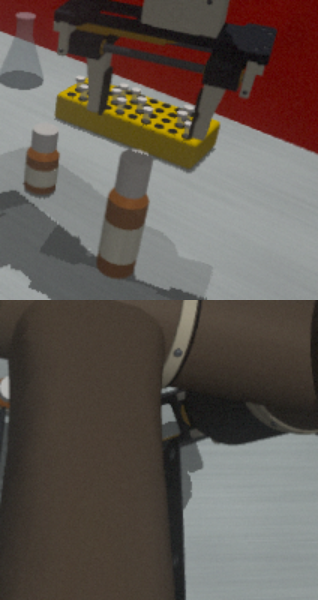

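The fingers straddle the cap, and the tool is about 3–4 mm short of the target. I correct that and descend to TCP z≈114.

```bash
python3 -m handwheel '[[0,0,0,-3,2.5,0,0],[0,0,0,0,0,0,0],[0,0,0,0,0,20,0],[0,0,0,0,0,20,0],[0,0,0,0,0,0,0]]'; python3 -m handwheel '[[0,0,0,0,0,15,0],[0,0,0,0,0,15,0],[0,0,0,0,0,10,0],[0,0,0,0,0,0,0],[0,0,0,0,0,0,0]]'
```

```text
t: 2.7
ee_pos: [536.2, -290.4, 155.4]
ee_rot: [-0.155, 0.988, 0.001, -0.001]
ft_force: [0.2, 0.0, 0.9]
gripper_width: 87.8
t: 3.32
ee_pos: [537.3, -290.9, 116.8]
ee_rot: [-0.155, 0.988, -0.0, 0.0]
ft_force: [0.4, 0.8, 0.1]
gripper_width: 87.4
```

```bash
python3 -m handwheel '[[0,0,0,0,0,2,0.2],[0,0,0,0,0,0,0.4],[0,0,0,0,0,0,0.5],[0,0,0,0,0,0,0.6],[0,0,0,0,0,0,0.7]]'; python3 -m handwheel '[[0,0,0,0,0,0,1],[0,0,0,0,0,0,1],[0,0,0,0,0,0,1],[0,0,0,0,0,0,1],[0,0,0,0,0,0,1]]'; python3 -m handwheel '[[0,0,0,0,0,-10,1],[0,0,0,0,0,-10,1],[0,0,0,0,0,-10,1],[0,0,0,0,0,0,1],[0,0,0,0,0,0,1]]'
python3 - <<'E'
from h import *
f=[ctrl.get_state()['ft_force']]
s=snap('side');
cv2.imwrite('pics/c.png',cv2.cvtColor(cv2.resize(s['color'][100:300,300:512],None,fx=2,fy=2),cv2.COLOR_RGB2BGR))
E
```

```text
t: 3.95
ee_pos: [537.1, -290.8, 114.6]
ee_rot: [-0.155, 0.988, -0.0, 0.0]
ft_force: [-0.8, -0.1, 0.1]
gripper_width: 43.1
t: 4.58
ee_pos: [537.0, -290.7, 114.6]
ee_rot: [-0.155, 0.988, 0.0, -0.0]
ft_force: [-0.5, 1.7, 1.3]
gripper_width: 33.4
t: 5.2
ee_pos: [536.9, -290.6, 144.5]
ee_rot: [-0.155, 0.988, 0.0, -0.0]
ft_force: [0.7, 0.4, -3.7]
gripper_width: 33.8
```

View pics/c.png

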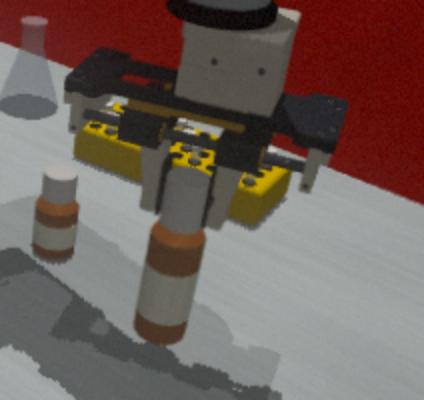

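The bottle is held upright by the cap (width 33.8) and the weight reads about 3.7 N. I raise it and carry it over.

```bash
python3 -m handwheel '[[0,0,0,0,0,-25,1],[0,0,0,0,0,-35,1],[0,0,0,0,0,-35,1],[0,0,0,0,0,-25,1],[0,0,0,0,0,0,1]]'; python3 -m handwheel '[[0,0,0,-6,14,0,1],[0,0,0,-10,23,0,1],[0,0,0,-12,28,0,1],[0,0,0,-12,28,0,1],[0,0,0,-12,28,0,1]]'; python3 -m handwheel '[[0,0,0,-12,28,0,1],[0,0,0,-12,28,0,1],[0,0,0,-12,28,0,1],[0,0,0,-12,28,0,1],[0,0,0,-12,28,0,1]]';  python3 -m handwheel '[[0,0,0,-12,28,0,1],[0,0,0,-12,28,0,1],[0,0,0,-9,20,0,1],[0,0,0,-6,14,0,1],[0,0,0,0,0,0,1]]'
```

```text
t: 5.88
ee_pos: [537.9, -291.0, 266.1]
ee_rot: [-0.155, 0.988, -0.001, 0.002]
ft_force: [-0.1, -0.1, -4.2]
gripper_width: 33.7
t: 6.5
ee_pos: [548.6, -157.9, 262.6]
ee_rot: [-0.155, 0.988, 0.0, -0.001]
ft_force: [0.6, 0.1, -3.5]
gripper_width: 33.5
t: 7.12
ee_pos: [562.6, -6.4, 262.7]
ee_rot: [-0.155, 0.988, 0.0, -0.001]
ft_force: [0.1, 0.3, -3.9]
gripper_width: 33.3
t: 7.75
ee_pos: [573.0, 90.5, 264.0]
ee_rot: [-0.156, 0.988, -0.0, -0.0]
ft_force: [-0.1, 0.3, -3.0]
gripper_width: 33.5
```

```bash
python3 -m handwheel '[[0,0,0,-8,15,0,1],[0,0,0,0,0,0,1],[0,0,0,0,0,10,1],[0,0,0,0,0,10,1],[0,0,0,0,0,0,1]]'; python3 - <<'E'
from h import *
s=snap('side');t=snap('top');
cv2.imwrite('pics/d.png',cv2.cvtColor(np.hstack([cv2.resize(s['color'][20:220,150:350],None,fx=2,fy=2),cv2.resize(t['color'][80:280,100:300],None,fx=2,fy=2)]),cv2.COLOR_RGB2BGR))
# brown body band in side view, expected axis
P,_=cloud(s); c=s['color'].astype(int); br=(c[...,0]>c[...,2]*1.5)&(c[...,0]<190)&(c[...,1]>c[...,0]*0.3)&(s['range_z']>0)
br&=(abs(P[...,0]-576)<60)&(abs(P[...,1]-107)<60)
q=P[br]; print(len(q), q.min(0),q.max(0))
for a in(130,150,200,220,):
  k=q[(q[:,2]>a)&(q[:,2]<a+20)]
  if len(k)>20: print(a,fit(k[:,:2]))
print(ctrl.get_state()['ee_pos'],ctrl.get_state()['ft_force'])
E
```

```text
t: 8.38
ee_pos: [575.4, 105.8, 243.1]
ee_rot: [-0.155, 0.988, -0.0, -0.001]
ft_force: [0.5, -0.5, -2.6]
gripper_width: 33.3
792 [534.92104107  47.34357753 128.50181389] [633.22664035 146.81253816 415.33853821]
130 (array([572.63045441, 105.18692866]), np.float64(20.333848363474235))
200 (array([572.93632005, 105.01080394]), np.float64(20.258083968840193))
220 (array([572.21177445, 103.28102609]), np.float64(17.244921669365258))
[576.10984629 106.11668085 244.40240191] [ 0.63442538  0.48153143 -2.52244676]
```

View pics/d.png

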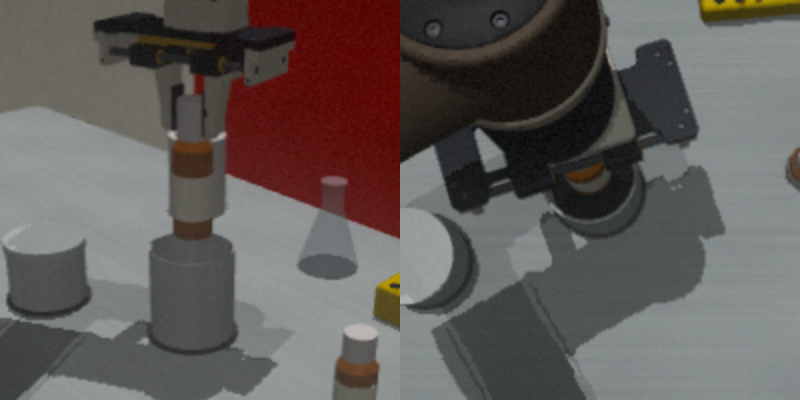

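Upright and over the opening. In the side camera's own frame the bottle is (2,4) mm off the canister's axis, so I correct that, lower it inside, then feel for the pad.

```bash
python3 -m handwheel '[[0,0,0,-2.5,2,0,1],[0,0,0,0,0,0,1],[0,0,0,0,0,15,1],[0,0,0,0,0,15,1],[0,0,0,0,0,0,1]]'; python3 -m handwheel '[[0,0,0,0,0,10,1],[0,0,0,0,0,10,1],[0,0,0,0,0,5,1],[0,0,0,0,0,0,1],[0,0,0,0,0,0,1]]';  python3 -m handwheel '[[0,0,0,0,0,0,1],[0,0,0,0,0,1,1],[0,0,0,0,0,1,1],[0,0,0,0,0,0,1],[0,0,0,0,0,0,1]]'
```

```text
t: 9.1
ee_pos: [576.7, 108.6, 212.3]
ee_rot: [-0.155, 0.988, -0.0, -0.002]
ft_force: [-0.1, -0.7, -2.4]
gripper_width: 33.3
t: 9.72
ee_pos: [578.1, 109.1, 189.9]
ee_rot: [-0.155, 0.988, 0.0, 0.0]
ft_force: [-0.3, 0.2, -3.2]
gripper_width: 33.5
t: 10.35
ee_pos: [577.9, 109.1, 187.6]
ee_rot: [-0.155, 0.988, -0.0, -0.0]
ft_force: [0.6, 0.7, -3.5]
gripper_width: 33.4
```

```bash
python3 -m handwheel '[[0,0,0,0,0,3,1],[0,0,0,0,0,3,1],[0,0,0,0,0,3,1],[0,0,0,0,0,0,1],[0,0,0,0,0,0,1]]'; python3 -m handwheel '[[0,0,0,0,0,1,1],[0,0,0,0,0,1,1],[0,0,0,0,0,1,1],[0,0,0,0,0,0,1],[0,0,0,0,0,0,1]]'
```

```text
t: 10.98
ee_pos: [577.9, 109.1, 178.6]
ee_rot: [-0.155, 0.988, -0.0, 0.0]
ft_force: [0.9, -0.1, -2.9]
gripper_width: 33.4
t: 11.6
ee_pos: [577.9, 109.1, 175.6]
ee_rot: [-0.155, 0.988, -0.0, -0.0]
ft_force: [-1.0, -1.1, -2.6]
gripper_width: 33.7
```

```bash
python3 -m handwheel '[[0,0,0,0,0,1,1],[0,0,0,0,0,1,1],[0,0,0,0,0,1,1],[0,0,0,0,0,0,1],[0,0,0,0,0,0,1]]'
```

```text
t: 12.22
ee_pos: [577.9, 109.0, 172.6]
ee_rot: [-0.155, 0.988, -0.0, -0.0]
ft_force: [1.1, -0.1, -3.6]
gripper_width: 33.8
```

```bash
python3 -m handwheel '[[0,0,0,0,0,1,1],[0,0,0,0,0,1,1],[0,0,0,0,0,1,1],[0,0,0,0,0,0,1],[0,0,0,0,0,0,1]]'
```

```text
t: 12.85
ee_pos: [577.9, 109.1, 169.6]
ee_rot: [-0.155, 0.988, -0.0, 0.0]
ft_force: [0.8, 0.1, -2.8]
gripper_width: 33.8
```

```bash
python3 -m handwheel '[[0,0,0,0,0,1,1],[0,0,0,0,0,1,1],[0,0,0,0,0,1,1],[0,0,0,0,0,0,1],[0,0,0,0,0,0,1]]'
```

```text
t: 13.48
ee_pos: [577.9, 109.1, 166.6]
ee_rot: [-0.155, 0.988, -0.0, -0.0]
ft_force: [0.1, -0.3, -3.2]
gripper_width: 33.7
```

```bash
python3 -m handwheel '[[0,0,0,0,0,1,1],[0,0,0,0,0,1,1],[0,0,0,0,0,1,1],[0,0,0,0,0,0,1],[0,0,0,0,0,0,1]]'
```

```text
t: 14.1
ee_pos: [577.9, 109.1, 163.5]
ee_rot: [-0.155, 0.988, -0.0, -0.0]
ft_force: [0.9, -0.4, -3.1]
gripper_width: 33.4
```

```bash
python3 -m handwheel '[[0,0,0,0,0,1,1],[0,0,0,0,0,1,1],[0,0,0,0,0,1,1],[0,0,0,0,0,0,1],[0,0,0,0,0,0,1]]'
```

```text
t: 14.72
ee_pos: [578.1, 109.1, 160.9]
ee_rot: [-0.155, 0.988, 0.0, 0.0]
ft_force: [-1.1, 0.1, 2.2]
gripper_width: 33.6
```

The force jumped from -3.1 to +2.2 N at z≈161, so the bottle has touched down with its base at about 46 and the pad carries its full weight. One hold confirms it before I release.

```bash
python3 -m handwheel '[[0,0,0,0,0,0,1],[0,0,0,0,0,0,1],[0,0,0,0,0,0,1],[0,0,0,0,0,0,1],[0,0,0,0,0,0,1]]'
```

```text
t: 15.35
ee_pos: [578.0, 109.1, 160.6]
ee_rot: [-0.155, 0.988, 0.0, 0.0]
ft_force: [-1.3, 0.2, 2.2]
gripper_width: 33.7
```

```bash
python3 -m handwheel '[[0,0,0,0,0,0,0.55],[0,0,0,0,0,0,0.5],[0,0,0,0,0,0,0.4],[0,0,0,0,0,0,0.2],[0,0,0,0,0,0,0.2]]'; python3 -m handwheel '[[0,0,0,0,0,0,0.1],[0,0,0,0,0,-10,0.1],[0,0,0,0,0,-15,0.1],[0,0,0,0,0,-20,0.1],[0,0,0,0,0,-20,0.1]]'; python3 -m handwheel '[[0,0,0,0,0,-30,0.1],[0,0,0,0,0,-30,0.1],[0,0,0,40,-30,0,0.1],[0,0,0,50,-40,0,0.1],[0,0,0,50,-40,0,0.1]]'; python3 -m handwheel '[[0,0,0,50,-40,0,0.1],[0,0,0,50,-40,0,0.1],[0,0,0,30,-20,0,0.1],[0,0,0,0,0,0,0.1],[0,0,0,0,0,0,0.1]]'; python3 - <<'E'
from h import *
s=snap('side');t=snap('top');
cv2.imwrite('pics/e.png',cv2.cvtColor(np.hstack([cv2.resize(s['color'][90:290,150:350],None,fx=2,fy=2),cv2.resize(t['color'][80:280,130:330],None,fx=2,fy=2)]),cv2.COLOR_RGB2BGR))
for n,x in(('side',s),('top',t)):
    P,_=cloud(x); m=(x['range_z']>0)&(np.hypot(P[...,0]-576,P[...,1]-107)<45)&(P[...,2]>150)&(P[...,2]<230); q=P[m]; print(n,len(q),q[:,2].max() if len(q) else 0)
    for a,b in((153,165),(165,180),(180,190),(190,230)):
        k=q[(q[:,2]>=a)&(q[:,2]<b)]
        if len(k)>15: print(a,b,len(k),fit(k[:,:2]),np.median(k,0))
print(ctrl.get_state())
E
```

```text
t: 15.98
ee_pos: [577.9, 109.0, 160.6]
ee_rot: [-0.155, 0.988, 0.0, -0.0]
ft_force: [0.2, -0.1, 0.7]
gripper_width: 66.5
t: 16.6
ee_pos: [578.2, 109.1, 227.5]
ee_rot: [-0.155, 0.988, 0.0, 0.001]
ft_force: [0.5, -0.0, 1.2]
gripper_width: 78.7
t: 17.23
ee_pos: [479.1, -37.2, 286.9]
ee_rot: [-0.156, 0.988, -0.0, 0.001]
ft_force: [-0.3, -1.1, 0.4]
gripper_width: 78.7
t: 17.85
ee_pos: [389.1, -168.6, 286.6]
ee_rot: [-0.155, 0.988, -0.0, 0.001]
ft_force: [0.5, 1.1, 0.7]
gripper_width: 78.8
side 228 197.7103001439479
153 165 76 (array([576.29961242, 109.49978548]), np.float64(16.194129899629743)) [565.99606039  98.73535422 159.00656864]
165 180 90 (array([576.1047152 , 109.17821817]), np.float64(16.036695748770388)) [569.25296832  96.07668454 170.6649343 ]
190 230 16 (array([580.4658358 , 103.70746897]), np.float64(10.178270060861655)) [583.73584961  96.19803457 195.92819236]
top 371 201.93748838829936
153 165 23 (array([577.90926042, 106.03784503]), np.float64(16.829297718911157)) [563.23656115  97.49224332 158.90090986]
165 180 26 (array([578.21705968, 106.07590698]), np.float64(16.883594
[... 300 characters left out ...]
t': 17.95, 'joint_positions': array([ 6.18475062e-02, -1.10358174e-01, -4.00729086e-01,  2.70737897e-05,
       -1.27981146e+00, -1.32010083e+00]), 'joint_vel': array([ 0.00628408,  0.00953039, -0.00239523, -0.00170272,  0.00036766,
        0.00102139]), 'joint_efforts': array([-3.78187448e-01, -2.12722689e+01,  2.98202705e+01,  7.12803572e+00,
       -8.76836199e-02, -4.87032405e-03]), 'ee_pos': array([ 389.30180454, -168.06914509,  285.97212531]), 'ee_rot': array([-1.55640059e-01,  9.87813787e-01, -4.18540670e-05,  3.04385472e-04]), 'ft_force': array([-0.06339179, -0.01154985, -0.20971921]), 'wrist_torque': array([-0.0061277 , -0.01419474,  0.00297639]), 'gripper_width': 78.70725191816584}
```

View pics/e.png

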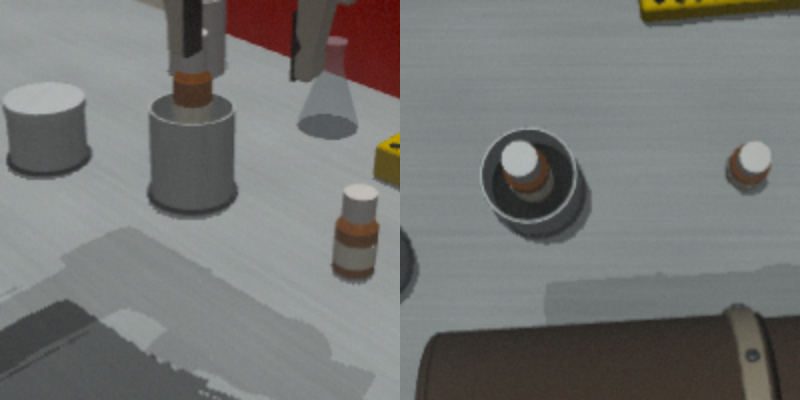

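The bottle stands upright in the canister with its cap axis constant at (578,106) from z=153 to 190 and its top at about 197. The short bottle is standing, and the arm is clear.

```bash
python3 -c "
from plant import ctrl
print(ctrl.job_done())"
```

```text
the job is handed in; nothing more can be done
None
```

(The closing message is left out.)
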